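Lock the sprung lid of a bakery crate with a curved pin

ROBOT

A 7-joint arm with a two-finger parallel gripper is mounted at the origin on the work surface. World frame = base frame: x ahead of the robot, y to its left, z up, the work surface at z = 0. Lengths are in m, angles in degrees, forces in N, time in s.
With the tool pointing down it reaches from about 0.425 to 0.825 m from the base axis. Payload 3.6 kg.
Tool frame: the origin (TCP) lies midway between the tips of the shut fingers; the grasp point (between the pads) lies 19 mm behind it (arm.grip_point_offset is the distance from the TCP to the grasp point, in m); z points along the fingers, y is the line along which they close (so a half turn about z gives the same grasp; the last joint's range is limited). The gripper opens to 85 mm and grips with 20 to 120 N. Pads are 22 mm wide; open, the fingers measure 114 mm over their backs; the gripper's body (76 mm by 85 mm) begins 54 mm behind the grasp point. The pads swing forward as they close: fully open they stand 13 mm farther back than shut.
Start: joints at [73.654, 35.231, -0.722, 81.555, 0.464, 63.22, -2.315], TCP at [0.166, -0.628, 0.231] pointing down, gripper open.
Joint ranges: [-178.69, 178.69], [-17.37, 117.87], [-77.05, 75.6], [15.02, 138.74], [-78.02, 258.01], [0.78, 113.62], [-162.83, 162.83]. Speed limits (degrees/s): [159.86, 159.86, 180, 180, 180, 180, 180].

INTERFACE

Orientations are given as [roll, pitch, yaw] about the fixed x, y, z axes, in that order (R = Rz(yaw) Ry(pitch) Rx(roll)).
In Python, from station import arm, vision, ticket gives the robot as it stands. The module is installed in compiled form; this text tells all that it offers.
- The arm moves only by the tool step_arm, never from a script. Its argument "rows" is a list of rows, each a list of 7 numbers: the opening, from 0 (shut) to 1 (fully open), then the shift along the tool's x, y, z in cm, then the turn, a rotation vector about the tool's x, y, z in degrees. A call has 1 to 12 rows; each row is the pose to reach, as a shift and turn from the pose commanded when the call began, along the tool's axes at that moment; what a row does not reach only later rows make up. A row lasts 1/8 s, in which the tool goes at most 62.5 mm and 10.7 degrees, less where a joint would pass 70% of its speed; a pose out of reach is approached as far as the arm can. A call with a gripper value outside its range is refused whole. The fingers move at their own pace and stop on an object; the grip force is fixed at half the most. Time passes only in rows, so rows that repeat a pose let the fingers close. It gives the time, the measured TCP pose, the force, the opening and the grip force at its end, in the units of the state.
- arm.sense(): the state, without advancing time (a new reading comes with each control period).
- vision.get_image(name): name is "side" or "top" or "wrist"; returns the picture (384x512x3 uint8, blue, green, red); there is no depth.
- vision.get_calibration(name): a dict with "fx", "fy", "cx", "cy" (pixels), "world_from_camera" (4x4, takes a point from camera to world coordinates). Camera axes: x right, y down, z forward; pixel columns grow to the right and rows downward; lengths in m; the calibration is good to about 2 mm. A picture is of the moment at which its call begins: read the wrist's pose just before it. get_calibration takes no time and is no camera call; for the wrist camera it gives the pose at the moment of the call.
- ticket.hand_in(): hands the job in; it is judged then, once.
The state is a dict: "time": time; "joints": joint angles; "qd": joint speeds; "effort": joint torques, N m; "position": TCP position; "orientation": TCP orientation; "ft_force": force on the tool from outside, world axes, zero at the start; "ft_torque": the same for the moment, N m; "opening": finger opening in m; "grasp_force": force on a finger pad.
Only numpy, scipy, OpenCV 4.12 (cv2) and the standard library are available. Lean on these libraries where they do the work, as an engineer would, in place of code of your own. Each camera call takes 0.05 s, during which the arm holds its last target. There are 200 camera calls.

TASK

Lock the lid of the bakery transport crate with the curved orange-handled pin. Push the lid down against its springs and, keeping it down, swing the curved rod round through the yellow ring until the ring is up against the pin's collar (a few millimetres' gap is fine), then let go so that the pin alone, lying flat on the lid, holds the lid down. Do not wrench the pin against the ring, and leave everything else on the bench where it is.

Things in the scene. Friction and masses are not known exactly. Their poses are not given: they have to be found in the camera images.
- crate: Black transport crate with aluminium edges, fixed to the bench, 260 (its x) by 300 (its y) by 100 mm high; origin: centre of its underside, z up. A grey sprung lid 270 by 310 by 16 mm lies over it.
- lid (a joint): How far the lid is pressed down, m: 0 = up (as its springs leave it), 0.010 = at its stop. It moves straight down and stays level wherever it is pressed. It starts to move at about 7 N, needs about 13 N at the stop, and springs back up when let go.
- lid_top (a point): Centre of the lid's flat top, 128 mm above the bench when up. There the yellow ring pokes through a slot: with the lid up only about 3.5 mm of the hole shows above the lid, too little for the 8 mm rod; with the lid at its stop 13.5 mm. With the rod through and let go, the lid rises until the rod bears on the ring's top, and stays about 4.5 mm down.
- eye: Yellow closed upright ring, fixed to the crate, in the middle of the lid; origin: centre of its round hole, 122 mm above the bench. Hole about 19 mm wide, wire 6 mm thick, 32 mm over all. The hole's axis is this body's y (level); its x lies level in the plane of the ring; z up.
- pin: Loose curved pin, about 0.15 kg, flat. Origin: centre of its rod's bend, level with its underside; z up. The steel rod, 8 mm thick, axis 4 mm above the underside, runs from the handle along +x at y = -40 mm to x = 0, then bends (radius 40 mm about the origin) anticlockwise from above through 135 degrees to its tip at (28, 28). To thread it, the pin turns anticlockwise from above about its origin.
- pin_grip (a point): Middle of the pin's upright orange handle, at (-40, -40, 32) mm of the pin; same axes as the pin. The handle is 32 mm along x, 13 mm along y (pinch it across y) and 46 mm high from the pin's underside.
- pin_tip (a point): Centre of the pin's rounded free tip, on the rod's axis, at (28, 28, 4) mm of the pin.
- pin_seat (a point): Point (0, -40, 4) mm of the pin, on the rod's axis, 3 mm ahead of the face of its steel collar (6 mm along x by 16 by 18 mm high, centred at x = -6 mm), which cannot pass the ring. The hole lies about here when the ring is against the collar.
- straight_pin: Bystander: loose straight pin with blue handle, about 105 mm long and 36 mm high; not to be used.
- cookie_stack: Bystander: stack of three brown cookies, 72 mm wide, 54 mm high; origin under its centre.
- paper_cup: Bystander: white cup, 72 mm wide, 85 mm high; origin under its centre.
- jam_jar: Bystander: amber jar, 72 mm wide, 95 mm high.
- pastry_brush: Bystander: brush lying on the bench.
- steel_bowl: Bystander: steel bowl, 120 mm wide, 50 mm high.
- sugar_can: Bystander: blue can, 64 mm wide, 110 mm high.
There are look-alikes about, which are no part of the job. Leave any green or turquoise look-alike of the pin alone.

How it is judged (in metres and radians):
At the end, for the whole second after the job is handed in: The curved pin is through the ring with its seat point within 15 mm of the hole's centre, lies level within 0.15 rad, is at rest, and the lid is held at least 3 mm down by the pin alone (distance between eye and pin_seat below 0.015 m and value of joint lid above 0.003 m and angle between pin's own z axis and vertical below 0.15 rad and linear speed of pin below 0.02 m/s); the robot touches nothing.
It fails at once if the pin is wrenched against the ring with more than 60 N (contact force between pin and eye above 60 N).
It fails at once if a bystander is moved by more than 30 mm (distance of any of straight_pin, cookie_stack, paper_cup, jam_jar, pastry_brush, steel_bowl, sugar_can from where it was at the start of the episode above 0.03 m).
It also fails if it takes over 69 s, if anything falls off the work surface, if the arm or the gripper's body presses on something with over 40 N, if the wrist force passes 120 N, or if a joint passes its speed limit or range.

## Working session

There is one attempt and no reset: what is moved stays moved. The work goes in short steps, Python scripts to look and compute and a tool call to move; the robot and the scene stay as the last step left them, time stands still between calls to the robot, and variables do not carry over. Pictures are saved under pics/ and viewed, at most 10 in all, crops included, and the job is handed in when it is done.

Besides the shell and the picture viewer there is one more tool, called after "Emit:" as a command line: name --pt "numbers of a row" for each row, then --argument value for the rest. step_arm: Moves the arm, as the interface text tells. Its arguments: {"type":"object","properties":{"rows":{"type":"array","items":{"type":"array","items":{"type":"number"}}}},"required":["rows"]}

```bash
mkdir -p pics; cat > h.py <<'E'
import numpy as np, cv2
from station import arm, vision, ticket
from scipy.spatial.transform import Rotation as R
def ray(name,u,v,z,c=None):
    c=c or vision.get_calibration(name); T=np.array(c["world_from_camera"])
    d=T[:3,:3]@np.array([(u-c["cx"])/c["fx"],(v-c["cy"])/c["fy"],1]); o=T[:3,3]
    return o+d*(z-o[2])/d[2]
E
python3 - <<'E'
from h import *
s=arm.sense(); print(s["position"],s["orientation"],s["opening"],arm.grip_point_offset)
a=vision.get_image("top");b=vision.get_image("side")
cv2.imwrite("pics/top0.png",a);cv2.imwrite("pics/side0.png",b)
for n in("top","side"): c=vision.get_calibration(n);print(n,c["fx"],np.round(c["world_from_camera"],3).tolist())
E
```

```text
[ 0.16615223 -0.62759888  0.23012314] [-1.79850204e+02  1.36607519e-03  1.48287349e+01] 0.08550260315392286 0.0187
top 362.2752543555573 [[-0.016, -0.988, 0.152, 0.311], [-1.0, 0.014, -0.013, 0.025], [0.011, -0.152, -0.988, 1.326], [0.0, 0.0, 0.0, 1.0]]
side 497.00063656929484 [[0.967, -0.138, 0.216, 0.168], [-0.256, -0.472, 0.844, -1.363], [-0.015, -0.871, -0.491, 0.922], [0.0, 0.0, 0.0, 1.0]]
```

View pics/top0.png

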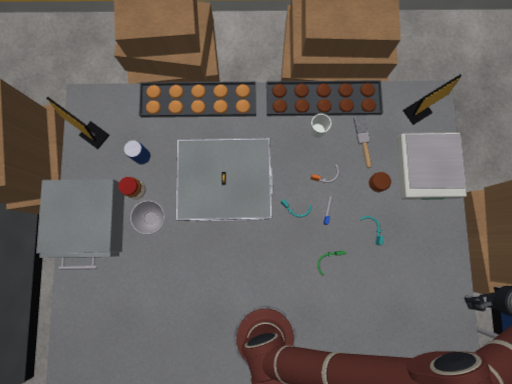

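View pics/side0.png

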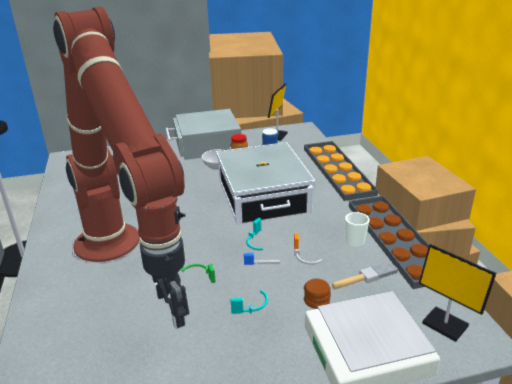

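The top view shows the following:
- Orange-handled pin: handle at about (316,178), rod arcing to about (337,165).
- Look-alikes: turquoise at (297,210) and (372,228), green at (330,262), and the blue straight pin at (327,210).
- Crate lid: centre about (224,180). Yellow ring at (223,178), running along image rows.

The orange pin fits the description. I'll check it in a close crop.

```bash
python3 - <<'E'
from h import *
a=cv2.imread("pics/top0.png");b=cv2.imread("pics/side0.png")
cr=[cv2.resize(x,(400,300),interpolation=cv2.INTER_CUBIC) for x in (a[150:198,296:360],a[162:198,202:250],b[225:273,270:334],b[148:178,242:282])]
cv2.imwrite("pics/crop.png",np.vstack([np.hstack(cr[:2]),np.hstack(cr[2:])]))
def cent(im,lo,hi,box):
    x0,y0,x1,y1=box; m=cv2.inRange(cv2.cvtColor(im[y0:y1,x0:x1],cv2.COLOR_BGR2HSV),lo,hi); ys,xs=np.nonzero(m)
    return xs.mean()+x0,ys.mean()+y0,len(xs), np.cov(xs,ys).round(1).tolist()
h=cent(a,(3,150,100),(18,255,255),(300,160,345,190)); print("handle top",h,ray("top",h[0],h[1],.03))
h=cent(b,(3,150,100),(18,255,255),(285,228,310,260)); print("handle side",h,ray("side",h[0],h[1],.03))
r=cent(a,(20,100,60),(35,255,255),(210,165,238,195)); print("ring top",r,ray("top",r[0],r[1],.133))
r=cent(b,(20,100,60),(35,255,255),(250,155,276,172)); print("ring side",r,ray("side",r[0],r[1],.133))
for p in((177,140),(270,139),(271,219),(177,220)): print(ray("top",*p,.128))
print("tip",ray("top",337,166,.004))
E
```

```text
handle top (np.float64(315.34615384615387), np.float64(176.46153846153845), 26, [[5.8, 0.8], [0.8, 1.0]]) [ 0.56508089 -0.19208257  0.03      ]
handle side (np.float64(295.73333333333335), np.float64(240.4), 60, [[1.4, 0.2], [0.2, 18.3]]) [ 0.56271211 -0.19603646  0.03      ]
ring top (np.float64(223.11764705882354), np.float64(177.64705882352942), 17, [[0.5, -0.1], [-0.1, 6.9]]) [0.54516671 0.13474086 0.133     ]
ring side (np.float64(262.2631578947368), np.float64(163.4736842105263), 19, [[4.4, -0.6], [-0.6, 0.8]]) [0.54544372 0.13314209 0.133     ]
[0.67917835 0.29238053 0.128     ]
[ 0.6786537 -0.0252119  0.128    ]
[ 0.40457196 -0.02305407  0.128     ]
[0.40601558 0.28721922 0.128     ]
tip [ 0.60891157 -0.2791793   0.004     ]
```

View pics/crop.png

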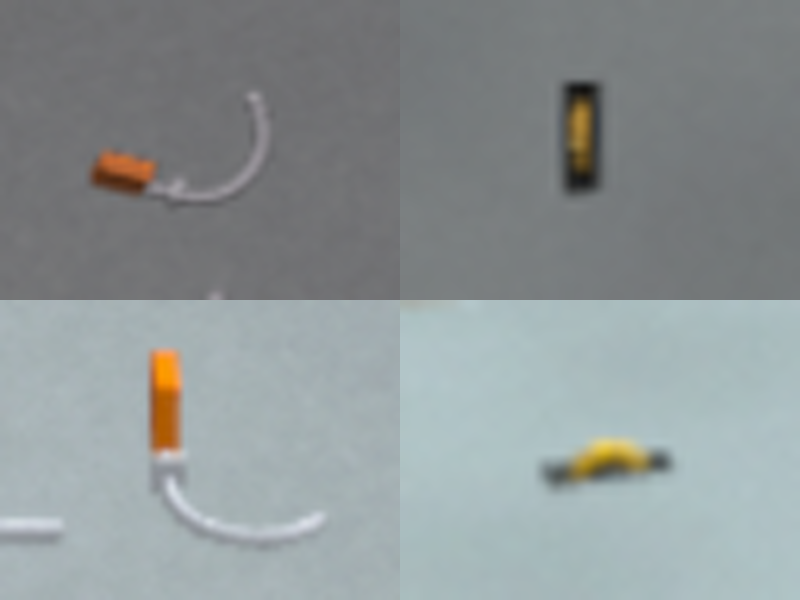

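The crop confirms the orange handle, collar and silver anticlockwise rod. The ring's plane lies along world x, so the hole axis is along world y. The two views agree to within 4 mm, so I'll move above the pin.

```bash
cat >> h.py <<'E'
def rel(p,yaw,p0=None,yaw0=None):
    "tool-axis shift in cm and z turn in deg, tool straight down at both ends"
    s=arm.sense(); R0=R.from_euler("xyz",s["orientation"],degrees=True); 
    if p0 is None: p0=s["position"]
    if yaw0 is not None: R0=R.from_euler("xyz",[180,0,yaw0],degrees=True)
    d=R0.inv().apply(np.array(p)-p0)*100
    rv=(R0.inv()*R.from_euler("xyz",[180,0,yaw],degrees=True)).as_rotvec(degrees=True)
    return np.round(np.r_[d,rv],2)
E
python3 -c "
from h import *
print(rel([.564,-.194,.2],82))"
```

```text
[ 49.56 -31.73   3.1   -0.12  -0.08 -67.17]
```

Emit:
step_arm --pt "1 5 -3.2 0.3 0 0 -7" --pt "1 10 -6.4 0.6 0 0 -14" --pt "1 15 -9.6 1 0 0 -21" --pt "1 20 -12.8 1.3 0 0 -28" --pt "1 25 -16 1.6 0 0 -35" --pt "1 30 -19.2 2 0 0 -42" --pt "1 35 -22.4 2.3 0 0 -49" --pt "1 40 -25.6 2.6 0 0 -56" --pt "1 45 -28.8 3 0 0 -63" --pt "1 49.5 -31.7 3 0 0 -67.2" --pt "1 49.5 -31.7 3 0 0 -67.2" --pt "1 49.5 -31.7 3 0 0 -67.2"

```text
time: 1.6
position: [0.563, -0.1958, 0.2007]
orientation: [-179.9, 0.1, 82.0]
ft_force: [-0.5, -1.3, 0.1]
opening: 0.0854
grasp_force: 0.0
```

```bash
python3 - <<'E'
from h import *
import json
s=arm.sense(); print(s["position"],s["orientation"],s["joints"],s["ft_force"])
c=vision.get_calibration("wrist"); a=vision.get_image("wrist"); cv2.imwrite("pics/w1.png",a)
c={k:np.array(v).tolist() for k,v in c.items()}; json.dump(c,open("w1.json","w")); print(c)
E
```

```text
[ 0.56300452 -0.19583839  0.20069734] [-1.79900297e+02  5.05515453e-02  8.19990867e+01] [ 29.52154306  33.35256696 -20.25111921  92.76849699  13.28479619
  56.35382523  -3.07923072] [-0.50476057 -1.34497673  0.10043038]
{'fx': 316.8575727114215, 'fy': 316.8575727114215, 'cx': 256.7392971156136, 'cy': 195.03583620764218, 'world_from_camera': [[0.9902322109332166, -0.1342677525367412, -0.03758109975830358, 0.572774053916104], [-0.13942133368129925, -0.9561745324550938, -0.2574722416083106, -0.13237518253445363], [-0.0013638712691994635, 0.26019691411124174, -0.9655546104401064, 0.342836371649047], [0.0, 0.0, 0.0, 1.0]]}
```

View pics/w1.png

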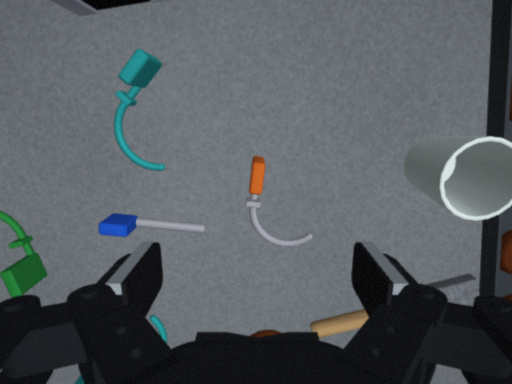

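The wrist view shows the orange handle at about (257,175), the collar at (253,204) and the tip at (311,237). I'll fit the handle and rod precisely.

```bash
python3 - <<'E'
from h import *
import json
c=json.load(open("w1.json")); a=cv2.imread("pics/w1.png"); hsv=cv2.cvtColor(a,cv2.COLOR_BGR2HSV)
m=cv2.inRange(hsv[145:205,235:280],(3,150,60),(18,255,255)); ys,xs=np.nonzero(m); V=hsv[ys+145,xs+235,2]
print(np.percentile(V,[5,25,50,75,95]))
P=np.array([ray("",x+235,y+145,.046,c)[:2] for x,y in zip(xs,ys)]).astype(np.float32)
(cx,cy),wh,an=cv2.minAreaRect(P*1000); print("all",cx,cy,wh,an,P.mean(0))
g=a[195:260,235:325].max(2).astype(float); s=hsv[195:260,235:325,1]
m=((g>125)&(s<60)).astype(np.uint8); n,l,st,_=cv2.connectedComponentsWithStats(m); k=1+st[1:,4].argmax(); ys,xs=np.nonzero(l==k); print(st[k])
Q=np.array([ray("",x+235,y+195,.005,c)[:2] for x,y in zip(xs,ys)])
B=Q[ys>18]   # below collar
A=np.c_[2*B,np.ones(len(B))]; o=np.linalg.lstsq(A,(B**2).sum(1),rcond=None)[0]; print("origin",o[:2],"r",np.sqrt(o[2]+o[:2]@o[:2]))
tip=B[np.argsort(-(xs[ys>18]))[:12]].mean(0); print("tip",tip,"yaw",np.degrees(np.arctan2(*(tip-o[:2])[::-1]))-45)
d=P.mean(0)-o[:2]; print("yaw from handle",np.degrees(np.arctan2(d[1],d[0]))+135, np.linalg.norm(d))
E
```

```text
[125.35 160.75 195.   200.   203.65]
all 564.2096557617188 -192.34762573242188 (35.84121322631836, 11.955500602722168) 75.48151397705078 [ 0.56411165 -0.1922626 ]
[  4   0  74  56 908]
origin [ 0.58857309 -0.25484862] r 0.0303380638532242
tip [ 0.61442106 -0.28009271] yaw -89.32282439746939
yaw from handle 246.3478050545181 0.06719651379844488
```

```bash
python3 - <<'E'
from h import *
import json
c=json.load(open("w1.json")); a=cv2.imread("pics/w1.png"); hsv=cv2.cvtColor(a,cv2.COLOR_BGR2HSV)
m=cv2.inRange(hsv[145:205,235:280],(3,150,185),(18,255,255)); ys,xs=np.nonzero(m)
P=np.array([ray("",x+235,y+145,.046,c)[:2] for x,y in zip(xs,ys)]).astype(np.float32)
print("top face",cv2.minAreaRect(P*1000)); H=np.array(cv2.minAreaRect(P)[0])
g=a[195:260,235:325].max(2); print(np.median(g))
for th in (150,165):
    m=(g>th).astype(np.uint8); n,l,st,_=cv2.connectedComponentsWithStats(m); k=1+st[1:,4].argmax(); ys,xs=np.nonzero(l==k); print(st[k])
    Q=np.array([ray("",x+235,y+195,.005,c)[:2] for x,y in zip(xs,ys)]); B=Q[ys>18]
    o=np.linalg.lstsq(np.c_[2*B,np.ones(len(B))],(B**2).sum(1),rcond=None)[0]; t=Q[np.argsort(-xs)[:10]].mean(0); o2=o[:2]
    d=t-H; print("origin",o2,np.sqrt(o[2]+o2@o2),"tip",t,"len",np.linalg.norm(d),"yaw",np.degrees(np.arctan2(d[1],d[0]))-45, np.degrees(np.arctan2(*(t-o2)[::-1]))-45)
E
```

```text
top face ((564.3236694335938, -194.97683715820312), (28.19955825805664, 9.338573455810547), 74.81480407714844)
123.0
[ 12   7  65  44 397]
origin [ 0.59217479 -0.24590387] 0.03866526651737009 tip [ 0.6132774  -0.27924869] len 0.09745883034684182 yaw -104.84756331357916 -102.67190457855875
[ 18  13  45  37 173]
origin [ 0.59163239 -0.24609189] 0.037840811010484546 tip [ 0.59512973 -0.28430713] len 0.09449298915320103 yaw -115.97292342817228 -129.77103659529607
```

```bash
python3 -c "
from h import *
print(rel([.5643,-.195,.015],75.2))"
```

```text
[ 0.23  0.18 18.58 -0.1   0.08  6.7 ]
```

Emit:
step_arm --pt "1 0.1 0.1 5 0 0 3" --pt "1 0.1 0.1 10 0 0 6.7" --pt "1 0.2 0.1 14 0 0 6.7" --pt "1 0.2 0.1 17 0 0 6.7" --pt "1 0.2 0.1 18.6 0 0 6.7" --pt "1 0.2 0.1 18.6 0 0 6.7" --pt "0 0.2 0.1 18.6 0 0 6.7" --pt "0 0.2 0.1 18.6 0 0 6.7" --pt "0 0.2 0.1 18.6 0 0 6.7" --pt "0 0.2 0.1 18.6 0 0 6.7" --pt "0 0.2 0.1 18.6 0 0 6.7" --pt "0 0.2 0.1 18.6 0 0 6.7"

```text
time: 3.15
position: [0.5653, -0.1933, 0.0159]
orientation: [180.0, -0.0, 75.3]
ft_force: [-0.3, 1.4, 5.5]
opening: 0.0122
grasp_force: 59.0
```

```bash
python3 -c "
from h import *
print(rel([.485,.134,.28],0))"
```

```text
[ 2.963e+01 -1.604e+01 -2.642e+01  3.000e-02 -3.000e-02  7.534e+01]
```

Emit:
step_arm --pt "0 0 0 -4 0 0 0" --pt "0 0 0 -9 0 0 0" --pt "0 0 0 -14 0 0 5" --pt "0 1 -0.5 -19 0 0 13" --pt "0 4.5 -2.5 -23 0 0 22" --pt "0 9 -5 -26.4 0 0 31" --pt "0 14 -7.5 -26.4 0 0 40" --pt "0 19 -10 -26.4 0 0 49" --pt "0 24 -13 -26.4 0 0 58" --pt "0 28 -15 -26.4 0 0 67" --pt "0 29.6 -16 -26.4 0 0 75.3" --pt "0 29.6 -16 -26.4 0 0 75.3"

```text
time: 4.65
position: [0.4842, 0.1354, 0.2788]
orientation: [-180.0, 0.1, 0.4]
ft_force: [-0.5, -0.9, -1.3]
opening: 0.012
grasp_force: 58.5
```

```bash
python3 - <<'E'
from h import *
import json
s=arm.sense(); print(s["time"],s["position"],s["orientation"],s["joints"].round(1),s["ft_force"],s["opening"])
c=vision.get_calibration("wrist"); a=vision.get_image("wrist"); cv2.imwrite("pics/w2.png",a)
c={k:np.array(v).tolist() for k,v in c.items()}; json.dump(c,open("w2.json","w"))
m=cv2.inRange(cv2.cvtColor(a,cv2.COLOR_BGR2HSV),(20,110,60),(35,255,255)); n,l,st,ce=cv2.connectedComponentsWithStats(m)
for i in range(1,n):
    if st[i,4]>30: print(st[i],ce[i],ray("",*ce[i],.135,c))
E
```

```text
4.65 [0.48419908 0.13537462 0.2787779 ] [-1.79992213e+02  6.95720723e-02  3.85457435e-01] [ -14.3   19.5   -5.2  101.2    2.    59.5 -109.8] [-0.53048936 -0.86140785 -1.25796871] 0.011994561391389573
[257  99   8  34 235] [260.13191489 115.02553191] [0.54579622 0.13123172 0.135     ]
```

View pics/w2.png

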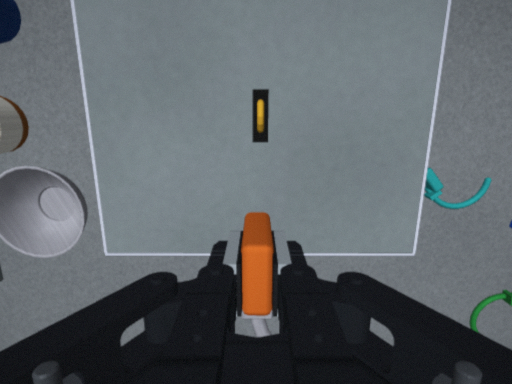

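The wrist view shows the held handle centred between the fingers. The ring is at (260,115) and its slot is vertical in the image, so the ring plane is aligned with world x within about 1°. Next I'll check the handle's offset in the grip and compute the pre-insert pose.

```bash
cat >> h.py <<'E'
EYE=np.array([.5455,.133]); E0=.0019; DZ=.0159
def pose(psi,dx,dy,under,e=E0):
    "TCP pose for pin yaw psi, pin origin at eye+(40+dx,dy) mm, underside at height under"
    a=np.radians(psi); c,s=np.cos(a),np.sin(a); q=np.array([-.040-e,-.040])
    xy=EYE+np.array([.040+dx/1000,dy/1000])+[c*q[0]-s*q[1],s*q[0]+c*q[1]]
    return np.r_[xy,under+DZ],psi-180
E
python3 - <<'E'
from h import *
import json
c=json.load(open("w2.json")); a=cv2.imread("pics/w2.png"); s=arm.sense()
hsv=cv2.cvtColor(a,cv2.COLOR_BGR2HSV); col=[tuple(hsv[y,257]) for y in range(205,325,6)]; print([(205+6*i,int(v[0]),int(v[2])) for i,v in enumerate(col)])
for y in (212,314): print(y,(ray("",257,y,s["position"][2]+.030,c)-s["position"])*1000)
p,t=pose(130,0,15,.20); print(p,t,rel(p,t))
E
```

```text
[(205, 99, 138), (211, 4, 128), (217, 11, 151), (223, 11, 152), (229, 11, 150), (235, 11, 148), (241, 11, 153), (247, 12, 210), (253, 12, 205), (259, 12, 204), (265, 12, 205), (271, 11, 201), (277, 11, 200), (283, 12, 202), (289, 12, 200), (295, 12, 197), (301, 11, 197), (307, 12, 196), (313, 11, 172), (319, 117, 153)]
212 [28.53468268  0.76952614 30.        ]
314 [-15.10260993   0.47884336  30.        ]
[0.64307458 0.14161424 0.2159    ] -50 [ 1.583e+01 -7.700e-01  6.280e+00  8.000e-02  2.000e-02  5.024e+01]
```

```bash
sed -i 's/E0=.0019/E0=.001/' h.py; python3 - <<'E'
from h import *
p,t=pose(130,0,15,.17); print(p,t,rel(p,t))
E
```

```text
[0.64249607 0.14230368 0.1859    ] -50 [ 1.577e+01 -8.400e-01  9.280e+00  8.000e-02  2.000e-02  5.024e+01]
```

Emit:
step_arm --pt "0 3 -0.1 0 0 0 9" --pt "0 6 -0.3 0 0 0 18" --pt "0 10 -0.5 0 0 0 27" --pt "0 14 -0.8 0 0 0 36" --pt "0 15.8 -0.8 2 0 0 45" --pt "0 15.8 -0.8 5 0 0 50.2" --pt "0 15.8 -0.8 8 0 0 50.2" --pt "0 15.8 -0.8 9.3 0 0 50.2" --pt "0 15.8 -0.8 9.3 0 0 50.2" --pt "0 15.8 -0.8 9.3 0 0 50.2"

```text
time: 5.95
position: [0.6443, 0.1411, 0.1878]
orientation: [-179.9, -0.1, -50.2]
ft_force: [0.0, -0.8, -1.1]
opening: 0.0124
grasp_force: 58.5
```

```bash
python3 - <<'E'
from h import *
s=arm.sense(); print(s["joints"].round(1),s["ft_force"])
for u in (.128,.118):
  p,t=pose(130,0,15,u); print(p,t,rel(p,t))
E
```

```text
[ -18.4   38.4    7.4   83.3   -5.4   58.5 -150. ] [ 0.03469409 -0.84945042 -1.14084032]
[0.64249607 0.14230368 0.1439    ] -50 [-0.21  0.07  4.39 -0.14 -0.08 -0.19]
[0.64249607 0.14230368 0.1339    ] -50 [-0.21  0.08  5.39 -0.14 -0.08 -0.19]
```

Emit:
step_arm --pt "0 -0.2 0.1 2 -0.1 0 0" --pt "0 -0.2 0.1 3.5 -0.1 0 0" --pt "0 -0.2 0.1 4.2 -0.1 0 0" --pt "0 -0.2 0.1 4.5 -0.1 0 0" --pt "0 -0.2 0.1 4.8 -0.1 0 0" --pt "0 -0.2 0.1 5.1 -0.1 0 0" --pt "0 -0.2 0.1 5.3 -0.1 0 0" --pt "0 -0.2 0.1 5.3 -0.1 0 0"

```text
time: 6.95
position: [0.6411, 0.1424, 0.1364]
orientation: [179.9, -0.0, -50.2]
ft_force: [-5.2, -1.2, 10.6]
opening: 0.012
grasp_force: 60.3
```

```bash
python3 - <<'E'
from h import *
a=vision.get_image("side"); cv2.imwrite("pics/s2.png",cv2.resize(a[130:220,210:330],(800,600),interpolation=cv2.INTER_CUBIC))
p,t=pose(130,0,0,.1175); print(p,t,rel(p,t))
E
```

```text
[0.64249607 0.12730368 0.1334    ] -50 [ 1.25  0.86  0.31  0.05  0.   -0.17]
```

View pics/s2.png

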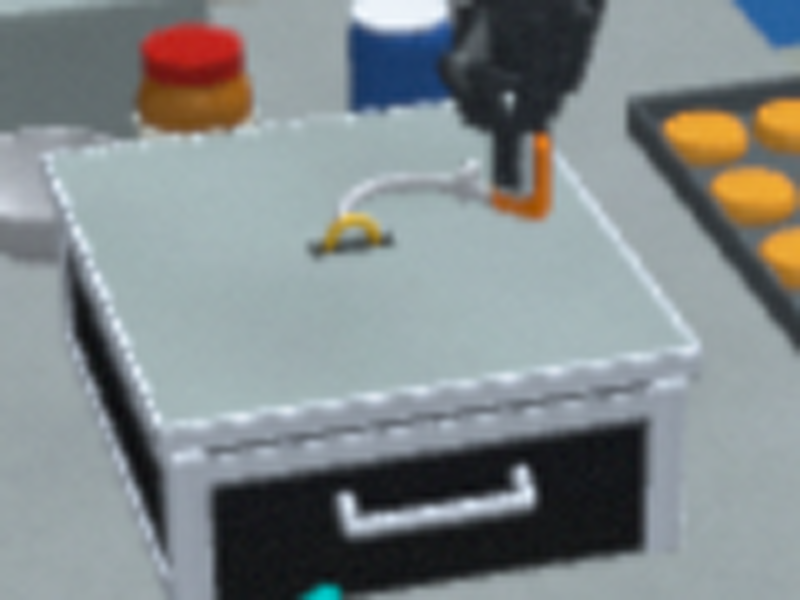

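The side crop shows the lid pressed, and the rod flat behind the ring with its tip in line with the hole. I'll press to the stop and then insert.

Emit:
step_arm --pt "0 0.1 0 0.2 0 0 0" --pt "0 0.1 0 0.35 0 0 0" --pt "0 0.1 0 0.35 0 0 0"

```text
time: 7.38
position: [0.6416, 0.1425, 0.1339]
orientation: [180.0, 0.1, -50.1]
ft_force: [-6.2, -1.1, 12.9]
opening: 0.0121
grasp_force: 60.9
```

```bash
python3 - <<'E'
from h import *
print(arm.sense()["ft_force"])
for d in (15,0):
  p,t=pose(130,0,d,.1175); print(p,t,rel(p,t))
E
```

```text
[-6.24961095 -1.05663831 12.86682577]
[0.64249607 0.14230368 0.1334    ] -50 [ 0.08 -0.06  0.05  0.01  0.06 -0.14]
[0.64249607 0.12730368 0.1334    ] -50 [ 1.23  0.9   0.05  0.01  0.06 -0.14]
```

Emit:
step_arm --pt "0 0.3 0.2 0.1 0 0 0" --pt "0 0.6 0.4 0.15 0 0 0" --pt "0 0.9 0.65 0.15 0 0 0" --pt "0 1.2 0.9 0.15 0 0 0" --pt "0 1.2 0.9 0.15 0 0 0"

```text
time: 8.0
position: [0.6443, 0.1335, 0.1339]
orientation: [-179.4, 0.2, -50.0]
ft_force: [-5.4, 7.1, 15.0]
opening: 0.0118
grasp_force: 61.0
```

```bash
python3 - <<'E'
from h import *
print(arm.sense()["ft_force"],arm.sense()["ft_torque"])
a=vision.get_image("side"); cv2.imwrite("pics/s3.png",cv2.resize(a[150:180,240:280],(800,600),interpolation=cv2.INTER_CUBIC))
for q in range(130,175,8):
  p,t=pose(q,0,0,.1175); print(p,t,rel(p,t))
E
```

```text
[-5.3947713   7.06397043 15.03884207] [ 1.33486079  1.03882087 -0.05458573]
[0.64249607 0.12730368 0.1334    ] -50 [ 0.36  0.54  0.04 -0.58  0.21  0.01]
[0.64273416 0.13529144 0.1334    ] -42 [-0.24  0.01  0.05 -0.6   0.17 -7.99]
[0.64185826 0.14323459 0.1334    ] -34 [ -0.9   -0.43   0.06  -0.61   0.13 -15.99]
[0.6398854  0.15097854 0.1334    ] -26 [ -1.62  -0.78   0.06  -0.62   0.09 -23.99]
[0.636854   0.15837256 0.1334    ] -18 [ -2.39  -1.02   0.07  -0.63   0.04 -31.99]
[0.63282304 0.16527273 0.1334    ] -10 [ -3.17  -1.16   0.07  -0.64   0.   -39.99]
```

View pics/s3.png

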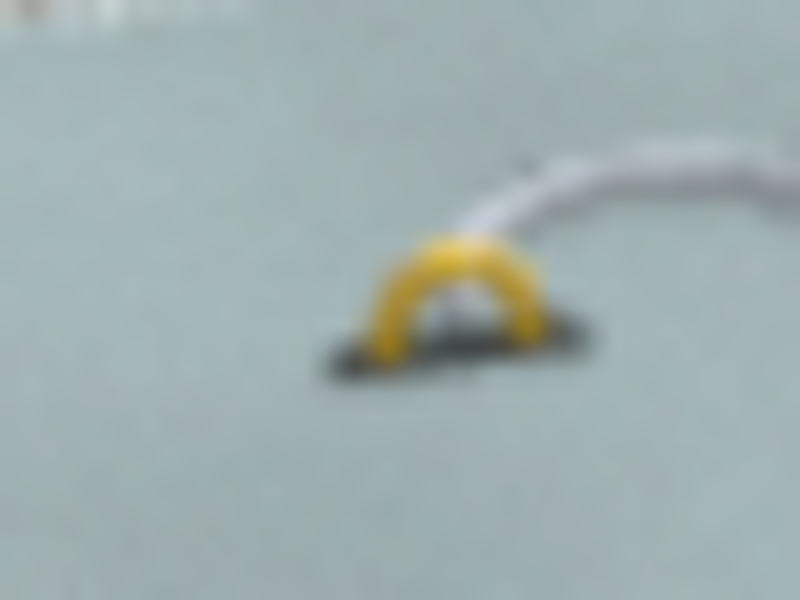

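The tip shows at the mouth of the hole, centred at about (460,295) in the crop. Friction has held the pin roughly 6 mm short, so I'll correct that.

Emit:
step_arm --pt "0 0.15 0.25 0 0 0 0" --pt "0 0.3 0.5 0 0.5 0 0" --pt "0 0.35 0.55 0 0.5 0 0" --pt "0 0.35 0.55 0 0.5 0 0"

```text
time: 8.55
position: [0.6439, 0.1272, 0.134]
orientation: [-178.8, 0.1, -50.1]
ft_force: [-1.2, 5.3, 13.6]
opening: 0.0121
grasp_force: 60.8
```

```bash
python3 - <<'E'
from h import *
print(arm.sense()["ft_force"],arm.sense()["ft_torque"])
for q in range(130,175,8):
  p,t=pose(q,0,0,.1175); print(p,t,rel(p,t))
E
```

```text
[-1.22710021  5.30741498 13.59574474] [ 1.57492763  0.61170962 -0.23708747]
[0.64249607 0.12730368 0.1334    ] -50 [-0.1   0.1   0.05 -1.24  0.1  -0.07]
[0.64273416 0.13529144 0.1334    ] -42 [-0.7  -0.43  0.07 -1.25  0.02 -8.07]
[0.64185826 0.14323459 0.1334    ] -34 [ -1.36  -0.87   0.08  -1.25  -0.07 -16.07]
[0.6398854  0.15097854 0.1334    ] -26 [ -2.08  -1.22   0.09  -1.25  -0.16 -24.07]
[0.636854   0.15837256 0.1334    ] -18 [ -2.85  -1.46   0.09  -1.24  -0.25 -32.07]
[0.63282304 0.16527273 0.1334    ] -10 [ -3.63  -1.59   0.1   -1.23  -0.34 -40.07]
```

Emit:
step_arm --pt "0 -0.4 -0.15 0.05 -0.6 0 -4" --pt "0 -0.7 -0.43 0.05 -1.2 0 -8" --pt "0 -1.0 -0.66 0.05 -1.2 0 -12" --pt "0 -1.36 -0.87 0.05 -1.2 0 -16" --pt "0 -1.36 -0.87 0.05 -1.2 0 -16"

```text
time: 9.18
position: [0.6454, 0.1359, 0.1341]
orientation: [179.8, -0.7, -34.2]
ft_force: [4.4, -1.5, 12.0]
opening: 0.0119
grasp_force: 60.6
```

```bash
cat > nxt.py <<'E'
from h import *
import sys
s=arm.sense(); print(s["ft_force"].round(1),s["ft_torque"].round(2),"next:")
q0,n=int(sys.argv[1]),int(sys.argv[2]); dy=float(sys.argv[3]) if len(sys.argv)>3 else 0
for q in range(q0,q0+8*n,8):
  p,t=pose(q,0,dy,.1175); print(q,p.round(4),t,rel(p,t))
E
python3 nxt.py 146 5
```

```text
[ 4.4 -1.5 12. ] [-0.12 -0.4  -0.02] next:
146 [0.6419 0.1432 0.1334] -34 [-0.71 -0.41  0.06  0.17 -0.71 -0.23]
154 [0.6399 0.151  0.1334] -26 [-1.31 -0.94  0.05  0.22 -0.7  -8.23]
162 [0.6369 0.1584 0.1334] -18 [ -1.97  -1.38   0.04   0.27  -0.68 -16.23]
170 [0.6328 0.1653 0.1334] -10 [ -2.69  -1.72   0.03   0.32  -0.67 -24.23]
178 [0.6279 0.1715 0.1334] -2 [-3.460e+00 -1.960e+00  2.000e-02  3.700e-01 -6.400e-01 -3.223e+01]
```

Emit:
step_arm --pt "0 -0.4 -0.2 0.05 0 -0.4 0" --pt "0 -0.7 -0.4 0.05 0 -0.7 0" --pt "0 -0.7 -0.4 0.05 0 -0.7 0" --pt "0 -0.7 -0.4 0.05 0 -0.7 0"

```text
time: 9.68
position: [0.6429, 0.1398, 0.1339]
orientation: [179.7, -0.2, -34.4]
ft_force: [3.7, -5.0, 13.3]
opening: 0.0118
grasp_force: 60.8
```

```bash
python3 nxt.py 146 4
```

```text
[ 3.7 -5.  13.3] [-1.06 -0.79  0.07] next:
146 [0.6419 0.1432 0.1334] -34 [-0.28 -0.23  0.05  0.32 -0.24 -0.36]
154 [0.6399 0.151  0.1334] -26 [-0.88 -0.76  0.04  0.34 -0.22 -8.36]
162 [0.6369 0.1584 0.1334] -18 [ -1.54  -1.19   0.04   0.35  -0.2  -16.36]
170 [0.6328 0.1653 0.1334] -10 [ -2.27  -1.54   0.03   0.37  -0.17 -24.36]
```

Emit:
step_arm --pt "0 -0.55 -0.45 0.05 0.2 -0.2 -4" --pt "0 -0.9 -0.76 0.05 0.2 -0.2 -8" --pt "0 -1.2 -1.0 0.05 0.2 -0.2 -12" --pt "0 -1.55 -1.2 0.05 0.2 -0.2 -16" --pt "0 -1.55 -1.2 0.05 0.2 -0.2 -16"

```text
time: 10.3
position: [0.6372, 0.1596, 0.1338]
orientation: [180.0, 0.0, -18.3]
ft_force: [4.1, -4.8, 14.4]
opening: 0.0123
grasp_force: 60.9
```

```bash
python3 nxt.py 162 4
```

```text
[ 4.1 -4.8 14.4] [-0.93 -0.95  0.04] next:
162 [0.6369 0.1584 0.1334] -18 [ 0.01  0.13  0.04  0.02  0.   -0.31]
170 [0.6328 0.1653 0.1334] -10 [-0.59 -0.4   0.04  0.02  0.01 -8.31]
178 [0.6279 0.1715 0.1334] -2 [-1.260e+00 -8.400e-01  4.000e-02  2.000e-02  1.000e-02 -1.631e+01]
186 [0.6221 0.1771 0.1334] 6 [-1.980e+00 -1.180e+00  4.000e-02  2.000e-02  1.000e-02 -2.431e+01]
```

Emit:
step_arm --pt "0 -0.25 -0.2 0 0 0 -4" --pt "0 -0.6 -0.4 0 0 0 -8.3" --pt "0 -0.9 -0.63 0 0 0 -12.3" --pt "0 -1.26 -0.84 0 0 0 -16.3" --pt "0 -1.6 -1.02 0 0 0 -20.3" --pt "0 -2.0 -1.18 0 0 0 -24.3" --pt "0 -2.0 -1.18 0 0 0 -24.3"

```text
time: 11.18
position: [0.6217, 0.1796, 0.1338]
orientation: [-179.8, -0.0, 6.0]
ft_force: [4.1, -1.7, 12.6]
opening: 0.012
grasp_force: 60.8
```

```bash
python3 nxt.py 186 4
```

```text
[ 4.1 -1.7 12.6] [-0.44 -1.02  0.03] next:
186 [0.6221 0.1771 0.1334] 6 [ 0.01  0.25  0.04 -0.19 -0.01  0.05]
194 [0.6156 0.1817 0.1334] 14 [-0.58 -0.28  0.05 -0.19 -0.02 -7.95]
202 [0.6085 0.1854 0.1334] 22 [ -1.25  -0.72   0.05  -0.19  -0.03 -15.95]
210 [0.601  0.1881 0.1334] 30 [ -1.97  -1.07   0.05  -0.19  -0.05 -23.95]
```

Tracking well with low forces, so I'll continue.

Emit:
step_arm --pt "0 -0.28 -0.02 0 0 0 -4" --pt "0 -0.58 -0.28 0.05 -0.2 0 -8" --pt "0 -0.9 -0.51 0.05 -0.2 0 -12" --pt "0 -1.25 -0.72 0.05 -0.2 0 -16" --pt "0 -1.6 -0.9 0.05 -0.2 0 -20" --pt "0 -2.0 -1.05 0.05 -0.2 0 -24" --pt "0 -2.0 -1.05 0.05 -0.2 0 -24"

```text
time: 12.05
position: [0.6007, 0.1902, 0.1338]
orientation: [-179.9, -0.2, 30.1]
ft_force: [4.6, -0.3, 14.5]
opening: 0.0121
grasp_force: 60.8
```

```bash
python3 nxt.py 210 4
```

```text
[ 4.6 -0.3 14.5] [ 0.05 -0.99  0.1 ] next:
210 [0.601  0.1881 0.1334] 30 [-0.07  0.19  0.04 -0.14 -0.16  0.11]
218 [0.5932 0.1898 0.1334] 38 [-0.67 -0.34  0.04 -0.13 -0.17 -7.89]
226 [0.5852 0.1903 0.1334] 46 [ -1.33  -0.79   0.04  -0.12  -0.18 -15.89]
234 [0.5772 0.1897 0.1334] 54 [ -2.05  -1.13   0.04  -0.11  -0.19 -23.89]
```

Emit:
step_arm --pt "0 -0.35 -0.08 0 0 0 -4" --pt "0 -0.67 -0.34 0 0 -0.2 -8" --pt "0 -1.0 -0.57 0 0 -0.2 -12" --pt "0 -1.33 -0.79 0 0 -0.2 -16" --pt "0 -1.7 -0.97 0 0 -0.2 -20" --pt "0 -2.05 -1.13 0 0 -0.2 -24" --pt "0 -2.05 -1.13 0 0 -0.2 -24"

```text
time: 12.92
position: [0.5765, 0.1912, 0.1338]
orientation: [-179.8, -0.1, 54.1]
ft_force: [3.3, 2.3, 12.5]
opening: 0.012
grasp_force: 60.7
```

```bash
python3 nxt.py 234 5 2
```

```text
[ 3.3  2.3 12.5] [ 0.46 -0.91  0.11] next:
234 [0.5772 0.1917 0.1334] 54 [ 0.08  0.03  0.04 -0.24 -0.06  0.14]
242 [0.5694 0.19   0.1334] 62 [-0.51 -0.51  0.05 -0.24 -0.08 -7.86]
250 [0.5619 0.1872 0.1334] 70 [ -1.18  -0.95   0.05  -0.23  -0.1  -15.86]
258 [0.5549 0.1834 0.1334] 78 [ -1.9   -1.3    0.05  -0.23  -0.11 -23.86]
266 [0.5485 0.1787 0.1334] 86 [ -2.66  -1.55   0.05  -0.22  -0.13 -31.86]
```

Emit:
step_arm --pt "0 -0.25 -0.25 0 0 0 -4" --pt "0 -0.51 -0.51 0 -0.2 0 -8" --pt "0 -0.85 -0.74 0 -0.2 0 -12" --pt "0 -1.2 -0.95 0 -0.2 0 -16" --pt "0 -1.55 -1.13 0 -0.2 0 -20" --pt "0 -1.9 -1.3 0 -0.2 0 -24" --pt "0 -1.9 -1.3 0 -0.2 0 -24"

```text
time: 13.8
position: [0.5536, 0.1846, 0.1339]
orientation: [-179.8, -0.2, 78.2]
ft_force: [2.5, 3.4, 13.2]
opening: 0.0122
grasp_force: 60.7
```

```bash
python3 nxt.py 258 2 2; python3 -c "
from h import *
p,t=pose(269,0,2,.1175);print(p,t,rel(p,t))"
```

```text
[ 2.5  3.4 13.2] [ 0.66 -0.62  0.13] next:
258 [0.5549 0.1834 0.1334] 78 [-0.09  0.15  0.04 -0.16 -0.16  0.2 ]
266 [0.5485 0.1787 0.1334] 86 [-0.69 -0.38  0.04 -0.15 -0.17 -7.8 ]
[0.54622164 0.17669185 0.1334    ] 89 [ -0.93  -0.56   0.04  -0.15  -0.17 -10.8 ]
```

Emit:
step_arm --pt "0 -0.35 -0.1 0 0 0 -4" --pt "0 -0.69 -0.38 0 0 0 -7.8" --pt "0 -0.9 -0.55 0 0 0 -10.8" --pt "0 -0.9 -0.55 0 0 0 -10.8"

```text
time: 14.3
position: [0.5454, 0.1773, 0.1338]
orientation: [-179.8, -0.2, 89.0]
ft_force: [0.5, 2.8, 13.9]
opening: 0.012
grasp_force: 60.8
```

```bash
python3 - <<'E'
from h import *
a=vision.get_image("side"); b=vision.get_image("wrist")
cv2.imwrite("pics/s4.png",np.hstack([cv2.resize(a[140:185,230:290],(400,300),interpolation=cv2.INTER_CUBIC),cv2.resize(b,(400,300))]))
s=arm.sense();print(s["ft_force"],s["ft_torque"])
p,t=pose(269,0,2,.1175);print(p,t,rel(p,t))
E
```

```text
[ 0.50090867  2.91469204 13.97495065] [ 0.70706042 -0.29685757  0.13714173]
[0.54622164 0.17669185 0.1334    ] 89 [-0.06  0.08  0.04 -0.24 -0.17  0.  ]
```

View pics/s4.png

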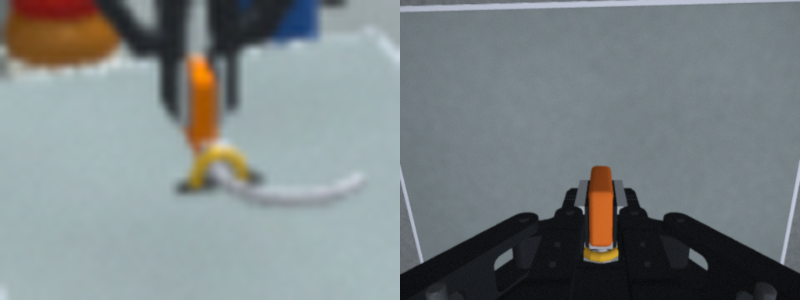

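The rod is through the ring at crop (220,165), with the collar right up against it. I'll ease the lid up until the rod bears on the ring, then release.

Emit:
step_arm --pt "0 0 0 -0.15 0 0 0" --pt "0 0 0 -0.3 0 0 0" --pt "0 0 0 -0.45 0 0 0" --pt "0 0 0 -0.6 0 0 0" --pt "0 0 0 -0.7 0 0 0" --pt "0 0 0 -0.7 0 0 0"

```text
time: 15.15
position: [0.5453, 0.1773, 0.1397]
orientation: [-179.7, -0.2, 89.0]
ft_force: [2.1, 4.4, 7.5]
opening: 0.0123
grasp_force: 59.7
```

Emit:
step_arm --pt "0 0 0 -0.1 0 0 0" --pt "0 0 0 -0.1 0 0 0"

```text
time: 15.4
position: [0.5453, 0.1772, 0.14]
orientation: [-179.7, -0.2, 89.0]
ft_force: [3.7, 4.9, 4.3]
opening: 0.0122
grasp_force: 59.3
```

Emit:
step_arm --pt "0 0.15 0.15 -0.1 0 0 0" --pt "0 0.2 0.2 -0.1 0 0 0" --pt "0.5 0.2 0.2 -0.1 0 0 0" --pt "1 0.2 0.2 -0.1 0 0 0" --pt "1 0.2 0.2 -0.1 0 0 0" --pt "1 0.2 0.2 -0.1 0 0 0" --pt "1 0.2 0.2 -0.1 0 0 0" --pt "1 0.2 0.2 -2 0 0 0" --pt "1 0.2 0.2 -6 0 0 0" --pt "1 0.2 0.2 -10 0 0 0" --pt "1 0.2 0.2 -14 0 0 0" --pt "1 0.2 0.2 -14 0 0 0"

```text
time: 16.9
position: [0.5465, 0.1765, 0.2798]
orientation: [-179.3, 0.2, 88.9]
ft_force: [-0.1, -0.0, -0.1]
opening: 0.0854
grasp_force: 0.0
```

```bash
python3 - <<'E'
from h import *
a=vision.get_image("side"); b=vision.get_image("wrist")
cv2.imwrite("pics/s5.png",np.hstack([cv2.resize(a[140:185,230:290],(400,300),interpolation=cv2.INTER_CUBIC),cv2.resize(b,(400,300))]))
E
```

```text
(no output)
```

View pics/s5.png

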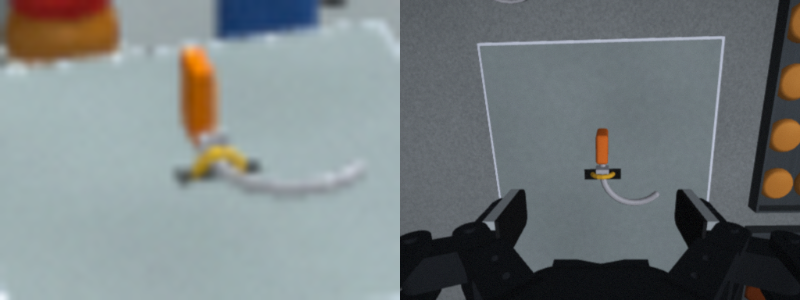

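The gripper is clear, the rod is through the ring, the collar is within a few mm of it, and the pin lies flat. Handing in.

```bash
python3 -c "
from h import *
print(ticket.hand_in())"
```

```text
the job is handed in; nothing more can be done
None
```

The job is handed in at about 17 s of the 69 s: the last pictures show the orange-handled pin through the yellow ring, collar within a few millimetres of it, lying flat with the gripper clear, but hand-in returned no verdict and I did not measure the final lid height.

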